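# Load the tube rack into the reader slide

## Robot

A 6-joint arm with a two-finger parallel gripper is mounted at the origin on the work surface. World frame = base frame: x ahead of the robot, y to its left, z up, the work surface at z = 0. Lengths are in m, angles in rad, forces in N, time in s.
With the tool pointing down it reaches from about 0.325 to 0.85 m from the base axis. Payload 15.5 kg.
Tool frame: the origin (TCP) lies on the centre line of the jaws, within the pads' length; the fingertips stand 17 mm ahead of it and the grasp point (between the pads) lies 2 mm behind it; z points along the fingers, y is the direction in which the jaws open and shut (so a half turn about z gives the same grasp; the last joint's range is limited). The gripper opens to 91 mm and grips with 3 to 60 N. Pads are 32 mm wide; open, the fingers measure 118 mm over their backs; the gripper's body (76 mm by 178 mm) begins 60 mm behind the grasp point.
Start: joints at [1.111, 0.494, 1.345, -0, 1.302, -0.096], TCP at [0.222, 0.584, 0.231] pointing down, gripper open.
Joint ranges: [-2.91, 2.91], [-0.82, 2.16], [0.22, 2.67], [-1.22, 4.37], [0.12, 2.79], [-3.08, 3.08]. Speed limits (rad/s): [1.89, 1.89, 2.57, 3.01, 3.01, 3.01].

## Interface

Orientations are given as a unit quaternion [w, x, y, z].
In Python, from plant import env, eyes gives the robot as it stands.
- The arm moves only by the tool servo_tool, never from a script. Its argument "commands" is a list of rows, each an object of numbers: "x", "y", "z": the shift along the tool's x, y, z in mm; "twist": the turn about the tool's z in rad; "claw": the opening, from -1 (shut) to 1 (fully open). In form: [{"x": .., "y": .., "z": .., "twist": .., "claw": ..}, ...]. A call has 1 to 5 rows; each row shifts and turns the commanded pose from where the row before left it, along the tool's axes as they then stand; what a row does not reach is not made up. A row lasts 1/8 s, in which the tool goes at most 62.5 mm and 10.7 degrees, less where a joint would pass 70% of its speed; a pose out of reach is approached as far as the arm can. A call is refused whole if a number of a shift passes 62.5 or a number of a turn 0.188, either way. A call with a gripper value outside its range is refused whole. The fingers move at their own pace and stop on an object; "newtons" is the grip in N (left out, the last holds). Time passes only in rows, so rows that do not move let the fingers close. It gives the time, the measured TCP pose, the force and the opening at its end, in the units of the state.
- env.sense(): the state, without advancing time (a new reading comes with each control period).
- eyes.camera(name): name is "scene" or "top" or "wrist"; returns a dict with "img" (400x640x3 uint8, blue, green, red), "fx", "fy", "cx", "cy" (pixels), "dist_coeffs" ([k1, k2, p1, p2, k3] as OpenCV has them; the pictures are not rectified), "camera_from_world" (4x4, takes a point from world to camera coordinates); the wrist camera has in their place "tool_from_camera" (4x4, takes a point from camera to tool coordinates, whose origin is the TCP and whose axes are the flange's). Camera axes: x right, y down, z forward; pixel columns grow to the right and rows downward; lengths in m; the calibration is good to about 2 mm. A picture is of the moment at which its call begins: read the wrist's pose just before it. There is no depth.
- env.finish_job(): hands the job in, once; it reports no verdict.
The state is a dict: "clock": time; "q": joint angles; "qvel": joint speeds; "joint_efforts": joint torques, N m; "position": TCP position; "tcp_rot": TCP orientation; "force": force on the tool from outside, world axes, zero at the start; "ft_torque": the same for the moment, N m; "opening": finger opening in m.
Only numpy, scipy, OpenCV 4.12 (cv2) and the standard library are available. Lean on these libraries where they do the work, as an engineer would, in place of code of your own. Each camera call takes 0.05 s, during which the arm holds its last target.

## Task

Take the metal spacer plate off the top of the tube rack and set it down gently and squarely on the pile of spacer plates. Then squeeze the carriage's release button and, keeping it held in, slide the carriage with its rack under the reader head until it is fully home against its stop, and let go so that it locks there. Keep the rack upright in its tray and do not disturb the pile, the bottle, the jar or the tip box.

Things in the scene. Friction and masses are not known exactly. Their poses are not given: they have to be found in the camera images.
- rail: Fixed loading slide, base 100 x 420 mm; origin: centre of its underside, on the bench. The carriage slides along its +y. A white reader head on a post at the +x side overhangs y = 85 to 145 mm, x = -40 to 100 mm, from 115 to 173 mm above the bench: the bare rack passes under it, the rack with a plate on top does not.
- carriage (a joint): Slide of the grey carriage (0.4 kg) along the rail's +y, m: 0 at the outer end (the start), 0.125 fully home against its stop. Locked by a pawl that drops into notches every 25 mm from 0 to 0.125 (1.5 mm play each way) when the release is out; with the release held in it slides with about 2 N. Nothing pulls it back.
- release (a joint): Travel of the thumb button into the grip post, in m: 0 out (locked, when the carriage is at a notch), 0.008 fully in; the pawl is clear of the notches beyond 0.0055. It springs out by itself; 6 N to start moving it, 9 N fully in. Between notches it cannot come out fully.
- grip (a point): Pinch point on the carriage, 65 mm above the bench, axes as the rail: midway across a grey post (30 mm along the rail, top at 86 mm, at the carriage's -y end; deck below at 30 mm) and the black thumb button on its -x face (26 mm wide, 30 mm high, centred at 65 mm), pressed along +x. Width over both along x: 46 mm, 38 pressed. The tray begins 44 mm along +y.
- tray (a point): Centre of the tray floor on the carriage, 30 mm above the bench, 110 mm from the grip post's middle along +y; a lip 10 mm high round a 44 x 124 mm pocket holds the rack. Travels with the carriage.
- rack: Loose white tube rack with eight capped tubes (one rigid piece): 40 mm (x) by 120 mm (y), 80 mm high to the cap tops, 0.25 kg. Origin: centre of its underside; z up. Stands in the tray, its long side along the rail.
- spacer: The spacer plate lying on the rack's caps: plain aluminium-coloured plate 54 mm (x) by 140 mm (y) by 10 mm thick, about 0.16 kg. Origin: centre of its underside. At the start its underside is 110 mm above the bench; it overhangs the rack all round.
- stand: Fixed grey block under the pile: 38 mm (x) by 110 mm (y), 25 mm high. Origin: centre of its underside, on the bench.
- pile_low: Lower spacer plate of the pile, the same size as the other plate; its underside lies 25 mm above the bench on the stand.
- pile_top: Upper spacer plate of the pile, the same size; origin: centre of its underside, 35 mm above the bench. Its top, where the plate taken from the rack goes, long sides together, is 45 mm above the bench.
- reagent: Bystander: brown bottle, 64 mm across, 150 mm high. Origin: centre of its underside.
- jar: Bystander: white jar with lid, 60 mm across, 70 mm high. Origin: centre of its underside.
- tipbox: Bystander: closed grey and white pipette-tip box 82 x 117 mm, 60 mm high. Origin: centre of its underside.

How it is judged:
On the way, in this order (a step that is already met when the one before it is completed fails the run):
1. the spacer plate lies on the pile, let go, while the carriage is still at its outer end (horizontal distance between spacer and pile_top below 0.015 m and angle between the y axis of spacer and the y axis of pile_top, either way round below 0.2 rad and height (world z) of spacer between 0.042 and 0.048 m and contact force between spacer and the fingers below 0.05 N and value of joint carriage below 0.01 m), for 0.2 s.
2. the carriage is on its way with the release held in (value of joint carriage above 0.06 m and value of joint release above 0.005 m), for 0.1 s.
3. the carriage is home and the release is out (value of joint carriage above 0.122 m and value of joint release below 0.001 m), for 0.2 s.
At the end, for the whole second after the job is handed in: Carriage within 3 mm of its stop, release sprung out (under 1 mm in); rack upright in its tray (8 mm, 0.08 rad); plate flat on the pile, within 15 mm and 0.2 rad of the plate below; pile plates within 20 mm of the stand's centre; all at rest (all of step 3 and horizontal distance between rack and tray below 0.008 m and angle between rack's own z axis and vertical below 0.08 rad and z of rack in the frame of tray below 0.004 m and horizontal distance between spacer and pile_top below 0.015 m and angle between the y axis of spacer and the y axis of pile_top, either way round below 0.2 rad and height (world z) of spacer between 0.042 and 0.048 m and angle between spacer's own z axis and vertical below 0.06 rad and linear speed of each of spacer, rack below 0.02 m/s and horizontal distance between each of pile_top, pile_low and stand below 0.02 m); the robot touches nothing.
It fails at once if the spacer plate falls off (its underside under 35 mm above the bench) (height (world z) of spacer below 0.035 m).
It fails at once if the plate is dropped (over 0.5 m/s with no finger touching it, a fall of more than about 13 mm) (linear speed of spacer above 0.5 m/s and contact force between spacer and the fingers below 0.05 N).
It fails at once if the rack is tipped (over 0.3 rad) or lifted out of its tray (over 15 mm) (angle between rack's own z axis and vertical above 0.3 rad or z of rack in the frame of tray above 0.015 m).
It fails at once if the bottle, jar or tip box is moved by more than 30 mm (distance of any of reagent, jar, tipbox from where it was at the start of the episode above 0.03 m).
It also fails if it takes over 61 s, if anything falls off the work surface, if the arm or the gripper's body presses on something with over 40 N, if the wrist force passes 120 N, or if a joint passes its speed limit or range.

## Working session

There is one attempt and no reset: what is moved stays moved. The work goes in short steps, Python scripts to look and compute and a tool call to move; the robot and the scene stay as the last step left them, time stands still between calls to the robot, and variables do not carry over. Pictures are saved under pics/ and viewed, and the job is handed in when it is done.

Besides the shell and the picture viewer there is one more tool, called after "Request:" as name([rows], argument=value, ...), one row to a line, values as JSON. servo_tool: Moves the arm, as the interface text tells. Its arguments: {"type":"object","properties":{"commands":{"type":"array","items":{"type":"object","properties":{"x":{"type":"number"},"y":{"type":"number"},"z":{"type":"number"},"twist":{"type":"number"},"claw":{"type":"number"}}}},"newtons":{"type":"number"}},"required":["commands"]}

```bash
ls; mkdir -p pics; python3 - <<'E'
from plant import env, eyes
import cv2
print(env.sense())
for n in ("scene","top","wrist"):
    c=eyes.camera(n); cv2.imwrite(f"pics/a_{n}.png",c["img"])
    print(n,{k:v for k,v in c.items() if k!="img"})
E
```

```text
pics
{'clock': 0.0, 'q': array([ 1.11154061e+00,  4.94199970e-01,  1.34615096e+00,  2.31981686e-05,
        1.30247014e+00, -9.54705408e-02]), 'qvel': array([ 0.00054382, -0.00044343,  0.0002702 ,  0.00192893, -0.00063097,
        0.00120034]), 'joint_efforts': array([-2.99546758e-03, -8.78827715e+01, -3.81844282e+01,  7.03432923e-02,
        5.33571281e-02, -7.30488523e-05]), 'position': array([0.22219592, 0.58378328, 0.23032109]), 'tcp_rot': array([-1.78937554e-04,  1.80894262e-01,  9.83502358e-01, -5.87671727e-04]), 'force': array([ 0.48792947, -0.5298217 ,  0.28197903]), 'ft_torque': array([0.04656415, 0.02245256, 0.05642585]), 'opening': 0.09111797934492712}
scene {'fx': 438.6804081258301, 'fy': 438.6804081258301, 'cx': 312.4068368328229, 'cy': 196.42336542805964, 'dist_coeffs': array([-0.12519339,  0.        ,  0.        ,  0.        ,  0.        ]), 'camera_from_world': array([[-0.26866945,  0.963005  , -0.02093082,  0.20770848],
       [ 0.52986713,  0.1296116 , -0.83811792, -0.20796886],
       [-0.80439887, -0.23626723, -0.54508737,  1.62825584],
       [ 0.        ,  0.   
[... 360 characters left out ...]
7,  0.55298694],
       [ 0.21792824,  0.01418719, -0.97586167,  1.40914125],
       [ 0.        ,  0.        ,  0.        ,  1.        ]])}
wrist {'fx': 308.9296443522188, 'fy': 308.9296443522188, 'cx': 319.07553894533004, 'cy': 202.82718898367983, 'dist_coeffs': array([-0.03662379,  0.        ,  0.        ,  0.        ,  0.        ]), 'tool_from_camera': array([[-6.87737937e-04, -9.59800831e-01, -2.80681120e-01,
         7.92634968e-02],
       [ 9.99999697e-01, -5.58018617e-04, -5.42077770e-04,
        -1.43465097e-04],
       [ 3.63661404e-04, -2.80681408e-01,  9.59800925e-01,
        -1.53493050e-01],
       [ 0.00000000e+00,  0.00000000e+00,  0.00000000e+00,
         1.00000000e+00]])}
```

View pics/a_scene.png

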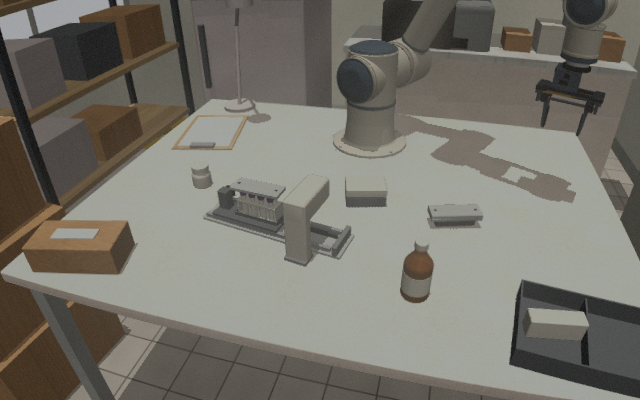

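View pics/a_top.png

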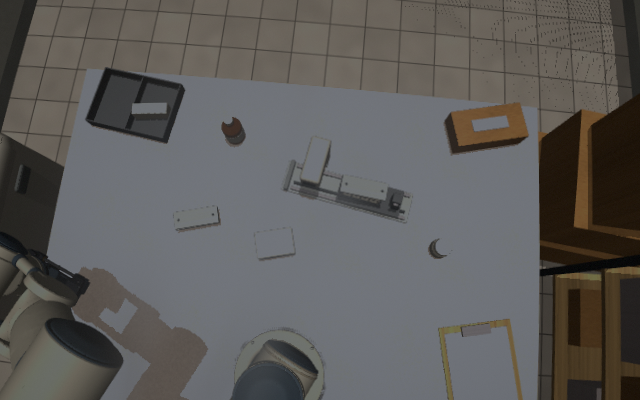

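View pics/a_wrist.png

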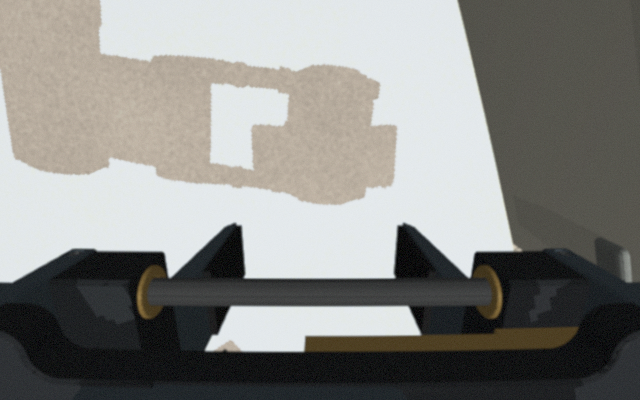

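The top view shows the rail from (412,212) to (287,175), with the plate around (363,188), the grip post at (396,200) and the reader head at (316,160). The pile is at (196,217), the tip box at (274,243), the jar at (438,248) and the bottle at (232,128). I'll zoom in on these.

```bash
python3 - <<'E'
import cv2
t=cv2.imread("pics/a_top.png")
a=cv2.resize(t[130:230,275:425],None,fx=5.3,fy=5.3,interpolation=cv2.INTER_CUBIC)
cv2.imwrite("pics/b_rail.png",cv2.convertScaleAbs(a,alpha=1.3))
a=cv2.resize(t[190:270,160:310],None,fx=5.3,fy=5.3,interpolation=cv2.INTER_CUBIC)
cv2.imwrite("pics/b_pile.png",cv2.convertScaleAbs(a,alpha=1.3))
t=cv2.imread("pics/a_scene.png")
a=cv2.resize(t[160:270,195:360],None,fx=4.8,fy=4.8,interpolation=cv2.INTER_CUBIC)
cv2.imwrite("pics/b_srail.png",a)
E
```

```text
(no output)
```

View pics/b_rail.png

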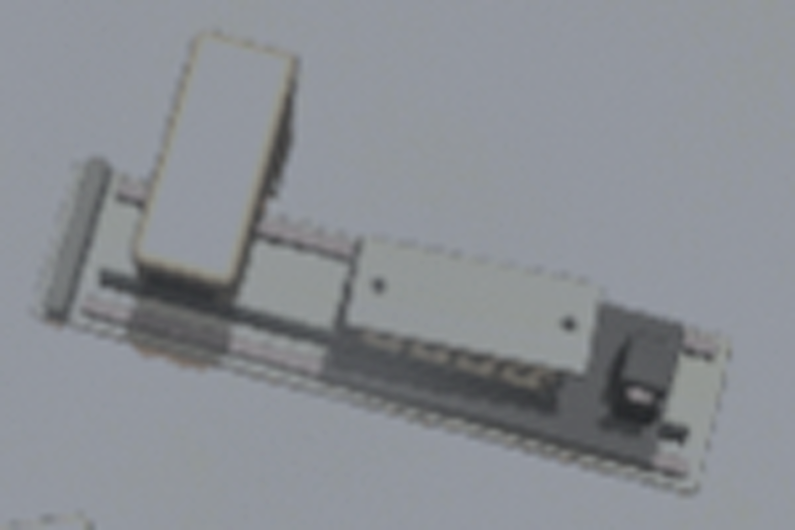

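View pics/b_pile.png

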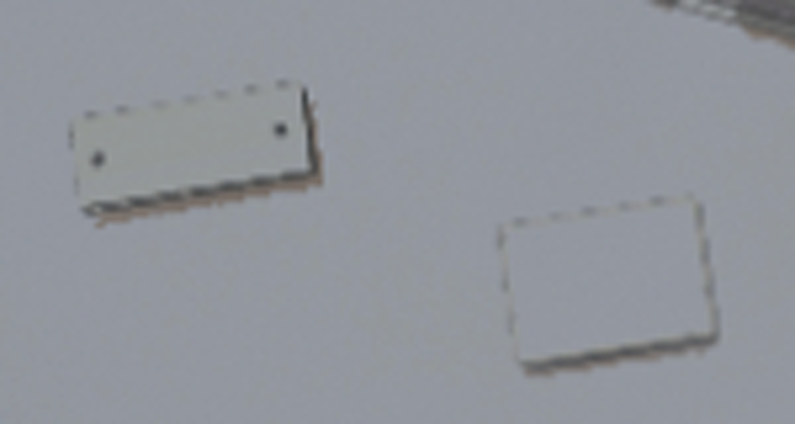

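View pics/b_srail.png

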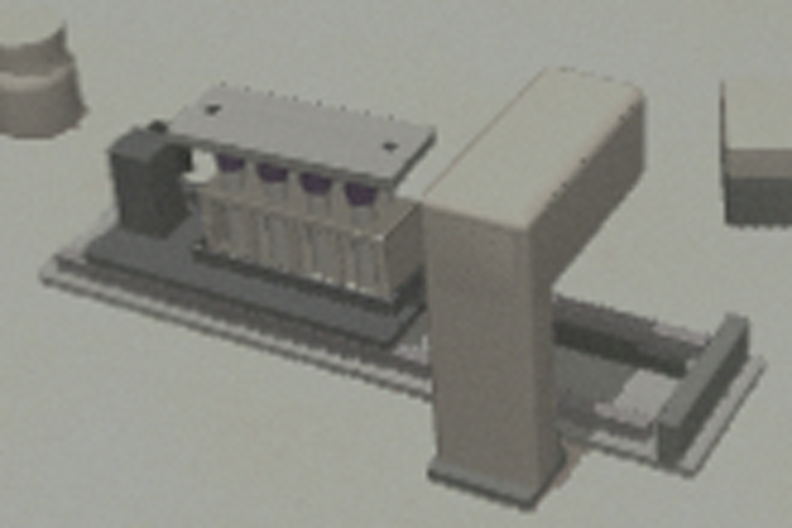

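```bash
cat > h.py <<'E'
import numpy as np, cv2
from plant import env, eyes
from scipy.spatial.transform import Rotation as R
def pw(cam,uv,z,Tcw=None):
    """pixels -> world at height z. Tcw camera_from_world"""
    K=np.array([[cam["fx"],0,cam["cx"]],[0,cam["fy"],cam["cy"]],[0,0,1]])
    n=cv2.undistortPoints(np.array(uv,float).reshape(-1,1,2),K,cam["dist_coeffs"]).reshape(-1,2)
    T=cam["camera_from_world"] if Tcw is None else Tcw
    Rm,t=T[:3,:3],T[:3,3]; o=-Rm.T@t
    d=np.c_[n,np.ones(len(n))]@Rm
    return o+d*((z-o[2])/d[:,2])[:,None]
def toolpose(s=None):
    s=s or env.sense(); w,x,y,zz=s["tcp_rot"]
    T=np.eye(4);T[:3,:3]=R.from_quat([x,y,zz,w]).as_matrix();T[:3,3]=s["position"];return T
def wristT(cam,s):
    return np.linalg.inv(toolpose(s)@cam["tool_from_camera"])
E
python3 - <<'E'
from h import *
c=eyes.camera("top"); s=eyes.camera("scene")
def cr(p,x0,y0,f): p=np.array(p,float); return (p+.5)/f-.5+[x0,y0]
def show(n,P): print(n,np.round(P,4).tolist())
h=pw(c,cr([(378,285),(569,323)],275,130,5.3),.120); show("plate holes",h); print(h.mean(0),h[0]-h[1],np.linalg.norm(h[0]-h[1]))
q=pw(c,cr([(362,238),(604,286),(588,373),(347,326)],275,130,5.3),.120); show("plate corners",q); print(q.mean(0))
h=pw(c,cr([(97,159),(280,130)],160,190,5.3),.045); show("pile holes",h); print(h.mean(0),h[0]-h[1],np.linalg.norm(h[0]-h[1]))
q=pw(c,cr([(72,118),(303,85),(317,172),(84,209)],160,190,5.3),.045); show("pile corners",q); print(q.mean(0))
q=pw(c,cr([(622,335),(675,344),(662,392),(612,385)],275,130,5.3),.086); show("post top",q)
q=pw(s,cr([(212,109),(391,147)],195,160,4.8),.120); show("scene plate holes",q);print(q.mean(0))
show("rail corners",pw(c,cr([(30,315),(695,492),(735,345)],275,130,5.3),.0))
show("jar,tipbox,bottle",np.r_[pw(c,[(441,246)],.07),pw(c,cr([(500,226),(695,198),(716,338),(523,364)],160,190,5.3),.06),pw(c,[(231,124)],.1)])
E
```

```text
plate holes [[0.5861, -0.1495, 0.12], [0.5741, -0.2593, 0.12]]
[ 0.5800799 -0.2043942  0.12     ] [0.01194789 0.10977158 0.        ] 0.11041988692649146
plate corners [[0.6127, -0.1382, 0.12], [0.5976, -0.2779, 0.12], [0.5462, -0.2718, 0.12], [0.5606, -0.1339, 0.12]]
[ 0.57926534 -0.20545827  0.12      ]
pile holes [[0.4391, 0.3628, 0.045], [0.4668, 0.2563, 0.045]]
[0.45296246 0.30953806 0.045     ] [-0.02770449  0.10652181  0.        ] 0.11006559103972127
pile corners [[0.4621, 0.3816, 0.045], [0.495, 0.2464, 0.045], [0.444, 0.2309, 0.045], [0.4088, 0.366, 0.045]]
[0.45247085 0.30621387 0.045     ]
post top [[0.5781, -0.2947, 0.086], [0.5756, -0.3258, 0.086], [0.5465, -0.3198, 0.086], [0.5479, -0.2906, 0.086]]
scene plate holes [[0.5742, -0.2561, 0.12], [0.588, -0.1458, 0.12]]
[ 0.58108302 -0.20097132  0.12      ]
rail corners [[0.5771, 0.0573, 0.0], [0.5049, -0.3573, 0.0], [0.5988, -0.3772, 0.0]]
jar,tipbox,bottle [[0.4296, -0.4571, 0.07], [0.4206, 0.1171, 0.06], [0.4476, 0.0061, 0.06], [0.368, -0.0143, 0.06], [0.3427, 0.0944, 0.06], [0.7496, 0.2257, 0.1]]
```

Request:
servo_tool([
  {"twist": 0.18, "z": -14, "claw": 1},
  {"twist": 0.18, "z": -14},
  {"twist": 0.18, "z": -14},
  {"twist": 0.18, "z": -14},
  {"twist": 0.18, "z": -14},
], newtons=20)

```text
invalid input at $.commands[0]: expected keys x, y, z, twist, claw
```

```bash
cat >> h.py <<'E'
def go(x,y,z,yang,s=None):
    """tool-axis shift (mm) to world target and twist to bring tool y to world angle yang"""
    s=s or env.sense();T=toolpose(s)
    d=T[:3,:3].T@(np.array([x,y,z])-T[:3,3])*1000
    a=np.arctan2(T[1,1],T[0,1]); 
    print("t",round(s["clock"],2),"pos",np.round(s["position"],4),"yang",round(a,4),"F",np.round(s["force"],1),"open",round(s["opening"],4))
    print("shift mm",np.round(d,1),"twist",round(-(yang-a),4))
E
python3 - <<'E'
from h import *
go(.453,.309,.30,.254)
E
```

```text
t 0.25 pos [0.2223 0.5839 0.2306] yang 1.207 F [ 0.2 -1.3 -0.7] open 0.0915
shift mm [-313.4 -174.9  -69.3] twist 0.953
```

Request:
servo_tool([
  {"x": 0, "y": 0, "twist": 0.18, "z": -14, "claw": 1},
  {"x": 0, "y": 0, "twist": 0.18, "z": -14, "claw": 1},
  {"x": 0, "y": 0, "twist": 0.18, "z": -14, "claw": 1},
  {"x": 0, "y": 0, "twist": 0.18, "z": -14, "claw": 1},
  {"x": 0, "y": 0, "twist": 0.18, "z": -14, "claw": 1},
], newtons=20)

```text
clock: 0.88
position: [0.2223, 0.584, 0.3013]
tcp_rot: [0.0, 0.593, 0.805, -0.0]
force: [-0.3, 0.1, 0.7]
opening: 0.0913
```

```bash
python3 - <<'E'
from h import *
go(.453,.309,.30,.254)
E
```

```text
t 0.88 pos [0.2223 0.584  0.3013] yang 0.3011 F [-0.3  0.1  0.7] open 0.0913
shift mm [-331.1  138.7    1.3] twist 0.0471
```

Request:
servo_tool([
  {"x": -53, "y": 23, "twist": 0, "z": 0, "claw": 1},
  {"x": -53, "y": 23, "twist": 0, "z": 0, "claw": 1},
  {"x": -53, "y": 23, "twist": 0, "z": 0, "claw": 1},
  {"x": -53, "y": 23, "twist": 0, "z": 0, "claw": 1},
  {"x": -53, "y": 23, "twist": 0, "z": 0, "claw": 1},
])

```text
clock: 1.5
position: [0.4131, 0.3647, 0.301]
tcp_rot: [0.0, 0.591, 0.807, 0.0]
force: [1.1, 1.5, -0.0]
opening: 0.091
```

Request:
servo_tool([
  {"x": -53, "y": 19, "twist": 0.047, "z": 0, "claw": 1},
  {"x": -13, "y": 5, "twist": 0, "z": 0, "claw": 1},
  {"x": 0, "y": 0, "twist": 0, "z": 0, "claw": 1},
])

```text
clock: 1.88
position: [0.4545, 0.3099, 0.3009]
tcp_rot: [-0.0, 0.61, 0.792, -0.0]
force: [-0.1, 0.4, -0.0]
opening: 0.0913
```

```bash
python3 - <<'E'
from h import *
s=env.sense();c=eyes.camera("wrist");cv2.imwrite("pics/c_wrist.png",c["img"]);np.save("c_T.npy",wristT(c,s))
go(.453,.309,.30,.254,s)
E
```

```text
t 1.88 pos [0.4545 0.3099 0.3009] yang 0.259 F [-0.1  0.4 -0. ] open 0.0913
shift mm [-0.5 -1.7  0.9] twist 0.005
```

View pics/c_wrist.png

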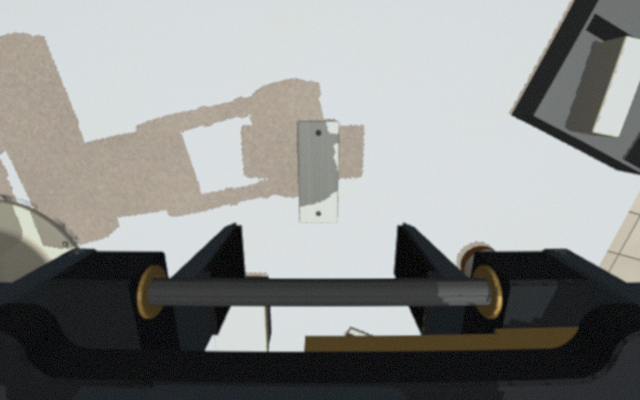

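The pile shows upright in the wrist view, with its holes at (318,133) and (318,213) and corners at about (298,121) and (338,222). I'll refine these.

```bash
python3 - <<'E'
from h import *
c=eyes.camera("wrist");T=np.load("c_T.npy");im=cv2.imread("pics/c_wrist.png")
g=255-cv2.cvtColor(im,cv2.COLOR_BGR2GRAY).astype(float)
P=[]
for u,v in((318,133),(318,213)):
    w=g[v-5:v+6,u-5:u+6];w=np.clip(w-np.median(w)-15,0,None);yy,xx=np.mgrid[v-5:v+6,u-5:u+6]
    P.append(((w*xx).sum()/w.sum(),(w*yy).sum()/w.sum()))
h=pw(c,P,.045,T);print(P,h,h.mean(0),np.linalg.norm(h[0]-h[1]))
d=h[0]-h[1];print("yaw from y",np.arctan2(-d[0],d[1]))
q=pw(c,[(298,121),(337,121),(338,222),(299,222)],.045,T);print(q,q.mean(0))
a=cv2.resize(im[105:235,270:370],None,fx=4.5,fy=4.5,interpolation=cv2.INTER_CUBIC);cv2.imwrite("pics/c_z.png",a)
E
```

```text
[(np.float64(317.9377049180328), np.float64(132.45737704918034)), (np.float64(317.97240618101546), np.float64(213.15728476821192))] [[0.43920715 0.36229946 0.045     ]
 [0.46726094 0.2558655  0.045     ]] [0.45323405 0.30908248 0.045     ] 0.11006907770926683
yaw from y 0.25771780560929985
[[0.41076577 0.36973246 0.045     ]
 [0.45920689 0.38252449 0.045     ]
 [0.49782566 0.25039955 0.045     ]
 [0.44479191 0.23639566 0.045     ]] [0.45314756 0.30976304 0.045     ]
```

View pics/c_z.png

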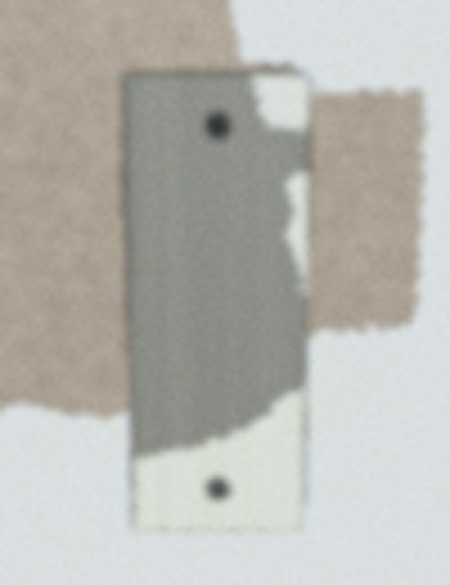

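```bash
python3 - <<'E'
from h import *
go(.575,-.210,.32,.259)
E
```

```text
t 1.98 pos [0.4537 0.3111 0.3009] yang 0.261 F [-1.1 -0.4 -0.3] open 0.0918
shift mm [-534.7  -17.3  -19.3] twist 0.002
```

Request:
servo_tool([
  {"x": -54, "y": -2, "twist": 0, "z": -4, "claw": 1},
  {"x": -54, "y": -2, "twist": 0, "z": -4, "claw": 1},
  {"x": -54, "y": -2, "twist": 0, "z": -4, "claw": 1},
  {"x": -54, "y": -2, "twist": 0, "z": -4, "claw": 1},
  {"x": -54, "y": -2, "twist": 0, "z": -4, "claw": 1},
])

```text
clock: 2.6
position: [0.5141, 0.0466, 0.3212]
tcp_rot: [0.0, 0.609, 0.794, 0.0]
force: [0.8, 1.0, -1.0]
opening: 0.0911
```

Request:
servo_tool([
  {"x": -54, "y": -2, "twist": 0, "z": 0, "claw": 1},
  {"x": -54, "y": -2, "twist": 0, "z": 0, "claw": 1},
  {"x": -54, "y": -2, "twist": 0, "z": 0, "claw": 1},
  {"x": -54, "y": -1, "twist": 0, "z": 0, "claw": 1},
  {"x": -45, "y": 0, "twist": 0, "z": 0, "claw": 1},
])

```text
clock: 3.22
position: [0.5753, -0.2076, 0.3208]
tcp_rot: [-0.0, 0.609, 0.793, 0.0]
force: [0.7, 0.4, 0.4]
opening: 0.0917
```

Request:
servo_tool([
  {"x": 0, "y": 0, "twist": 0.18, "z": 0, "claw": 1},
  {"x": 0, "y": 0, "twist": 0.18, "z": 0, "claw": 1},
  {"x": 0, "y": 0, "twist": 0, "z": 0, "claw": 1},
])

```text
clock: 3.6
position: [0.575, -0.2059, 0.3208]
tcp_rot: [-0.0, 0.741, 0.672, 0.0]
force: [0.2, 0.6, -0.7]
opening: 0.0912
```

```bash
python3 - <<'E'
from h import *
s=env.sense();c=eyes.camera("wrist");cv2.imwrite("pics/d_wrist.png",c["img"]);np.save("d_T.npy",wristT(c,s))
go(.580,-.204,.30,-.109,s)
E
```

```text
t 3.6 pos [ 0.575  -0.2059  0.3208] yang -0.0973 F [ 0.2  0.6 -0.7] open 0.0912
shift mm [ 2.4  4.8 20.8] twist 0.0117
```

View pics/d_wrist.png

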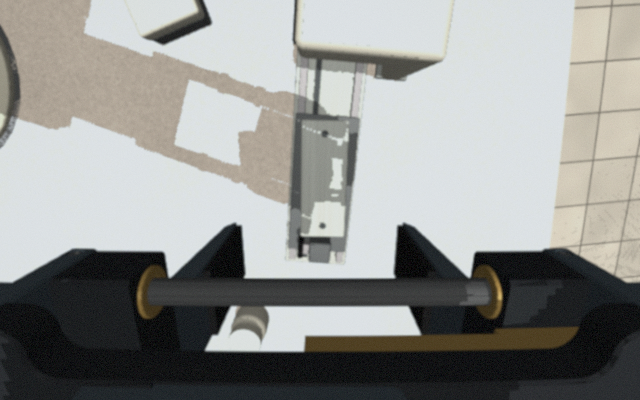

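```bash
python3 - <<'E'
from h import *
c=eyes.camera("wrist");T=np.load("d_T.npy");im=cv2.imread("pics/d_wrist.png")
g=255-cv2.cvtColor(im,cv2.COLOR_BGR2GRAY).astype(float)
P=[]
for u,v in((325,134),(322,225)):
    w=g[v-5:v+6,u-5:u+6];w=np.clip(w-np.median(w)-25,0,None);yy,xx=np.mgrid[v-5:v+6,u-5:u+6]
    P.append(((w*xx).sum()/w.sum(),(w*yy).sum()/w.sum()))
h=pw(c,P,.120,T);print(P,h,h.mean(0),np.linalg.norm(h[0]-h[1]))
d=h[0]-h[1];print("yaw from y",np.arctan2(-d[0],d[1]))
a=cv2.resize(im[45:275,265:385],None,fx=4,fy=4,interpolation=cv2.INTER_CUBIC)[:, :]
a=cv2.resize(im[45:275,265:385],None,fx=2.6,fy=2.6,interpolation=cv2.INTER_CUBIC)
a1=cv2.resize(im[45:165,265:385],None,fx=4.9,fy=4.9,interpolation=cv2.INTER_CUBIC);cv2.imwrite("pics/d_z1.png",a1)
a1=cv2.resize(im[155:275,265:385],None,fx=4.9,fy=4.9,interpolation=cv2.INTER_CUBIC);cv2.imwrite("pics/d_z2.png",a1)
E
```

```text
[(np.float64(324.4578189300411), np.float64(133.13888888888889)), (np.float64(322.03192019950126), np.float64(225.31022443890274))] [[ 0.58671576 -0.14958077  0.12      ]
 [ 0.57352069 -0.25892804  0.12      ]] [ 0.58011823 -0.2042544   0.12      ] 0.11014053036980444
yaw from y -0.12009051903994591
```

View pics/d_z1.png

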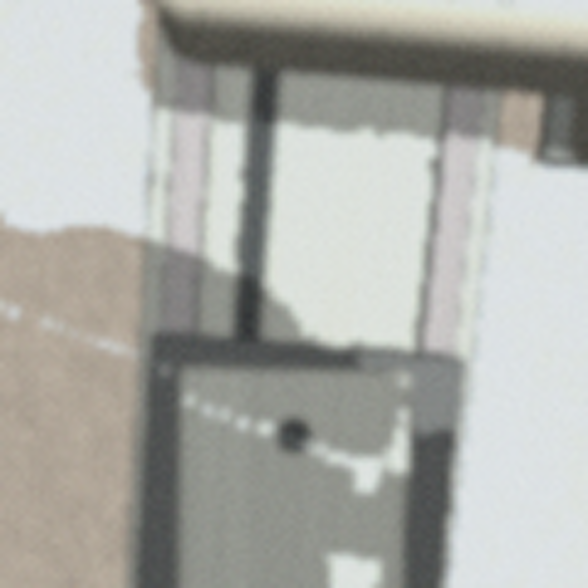

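View pics/d_z2.png

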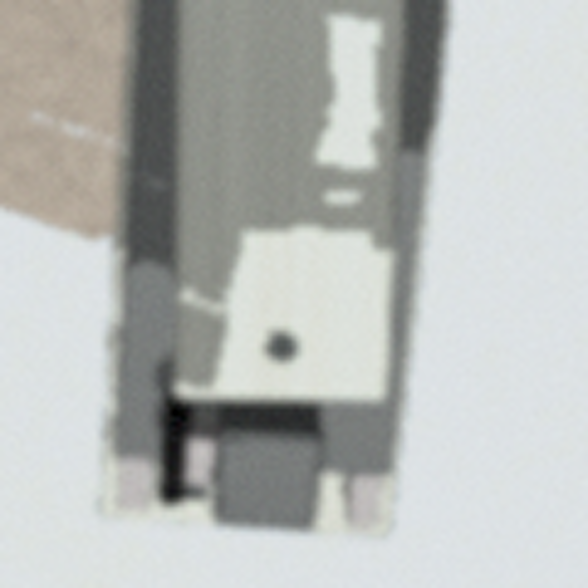

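```bash
python3 - <<'E'
from h import *
c=eyes.camera("wrist");T=np.load("d_T.npy")
z1=lambda a:(np.array(a)+.5)/4.9-.5+[265,45]
z2=lambda a:(np.array(a)+.5)/4.9-.5+[265,155]
for z in(0.0,.015):
  l=pw(c,[z1((157,100)),z2((103,510))],z,T);r=pw(c,[z1((494,100)),z2((393,525))],z,T)
  for e in(l,r): d=e[0]-e[1];print(z,e.round(4).tolist(),"yaw",np.arctan2(-d[0],d[1]))
q=pw(c,[z2(p) for p in((222,435),(322,435),(312,525),(218,525))],.086,T);print("post",q.round(4),q.mean(0))
q=pw(c,[z2((160,340)), z1((180,365)),z1((410,370)),z2((175,400)),z2((390,400))],.12,T);print("plate",q.round(4))
q=pw(c,[z1((155,335)),z1((463,355))],.03,T);print("deck far corners",q.round(4))
go(.5801,-.2043,.160,-.120)
E
```

```text
0.0 [[0.5576, -0.0583, -0.0], [0.5034, -0.3574, 0.0]] yaw -0.17906709942186
0.0 [[0.6552, -0.0677, 0.0], [0.6026, -0.3729, 0.0]] yaw -0.17045489618285045
0.015 [[0.5584, -0.0605, 0.015], [0.506, -0.3501, 0.015]] yaw -0.17906709942186
0.015 [[0.6529, -0.0696, 0.015], [0.602, -0.3651, 0.015]] yaw -0.17045489618285045
post [[ 0.5537 -0.296   0.086 ]
 [ 0.5814 -0.2988  0.086 ]
 [ 0.5762 -0.3261  0.086 ]
 [ 0.5496 -0.3234  0.086 ]] [ 0.5652268  -0.31107788  0.086     ]
plate [[ 0.5436 -0.2543  0.12  ]
 [ 0.5626 -0.1318  0.12  ]
 [ 0.6144 -0.138   0.12  ]
 [ 0.5455 -0.2706  0.12  ]
 [ 0.5994 -0.2759  0.12  ]]
deck far corners [[ 0.5514 -0.1241  0.03  ]
 [ 0.6377 -0.1381  0.03  ]]
t 3.75 pos [ 0.5747 -0.2064  0.3209] yang -0.0947 F [-0.4  0.2 -0. ] open 0.0909
shift mm [  2.6   5.1 160.9] twist 0.0253
```

Request:
servo_tool([
  {"x": 3, "y": 5, "twist": 0.025, "z": 40, "claw": 1},
  {"x": 0, "y": 0, "twist": 0, "z": 50, "claw": 1},
  {"x": 0, "y": 0, "twist": 0, "z": 50, "claw": 1},
  {"x": 0, "y": 0, "twist": 0, "z": 20, "claw": 1},
  {"x": 0, "y": 0, "twist": 0, "z": 0, "claw": 1},
])

```text
clock: 4.38
position: [0.5791, -0.2041, 0.1596]
tcp_rot: [-0.001, 0.749, 0.663, -0.001]
force: [-0.1, 0.1, 0.5]
opening: 0.0909
```

```bash
python3 - <<'E'
from h import *
s=env.sense();c=eyes.camera("wrist");cv2.imwrite("pics/e_wrist.png",c["img"])
go(.5801,-.2043,.128,-.120,s)
E
```

```text
t 4.38 pos [ 0.5791 -0.2041  0.1596] yang -0.1222 F [-0.1  0.1  0.5] open 0.0909
shift mm [-0.1  1.1 31.6] twist -0.0022
```

View pics/e_wrist.png

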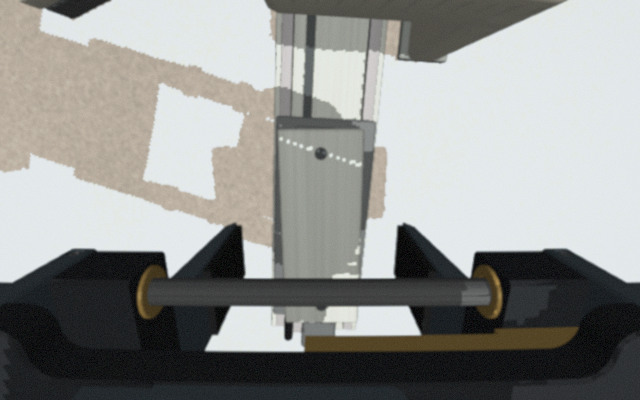

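The plate spans columns 278–363, centred on the jaws at about 320 and aligned with them. Next I descend and grip.

Request:
servo_tool([
  {"x": 0, "y": 1, "twist": 0, "z": 22, "claw": 1},
  {"x": 0, "y": 0, "twist": 0, "z": 10, "claw": 1},
  {"x": 0, "y": 0, "twist": 0, "z": 0, "claw": 1},
])

```text
clock: 4.8
position: [0.5808, -0.2049, 0.1293]
tcp_rot: [-0.0, 0.75, 0.662, -0.0]
force: [0.5, 0.1, 0.4]
opening: 0.0911
```

Request:
servo_tool([
  {"x": 0, "y": 0, "twist": 0, "z": 0, "claw": 0.3},
  {"x": 0, "y": 0, "twist": 0, "z": 0, "claw": 0.3},
  {"x": 0, "y": 0, "twist": 0, "z": 0, "claw": 0},
  {"x": 0, "y": 0, "twist": 0, "z": 0, "claw": 0},
  {"x": 0, "y": 0, "twist": 0, "z": 0, "claw": 0},
], newtons=18)

```text
clock: 5.42
position: [0.5807, -0.205, 0.1291]
tcp_rot: [0.0, 0.75, 0.662, -0.0]
force: [-1.2, -0.1, 2.9]
opening: 0.0537
```

```bash
python3 - <<'E'
from h import *
s=env.sense();c=eyes.camera("wrist");cv2.imwrite("pics/f_wrist.png",c["img"])
go(.5801,-.2043,.128,-.120,s)
E
```

```text
t 5.42 pos [ 0.5807 -0.205   0.1291] yang -0.125 F [-1.2 -0.1  2.9] open 0.0537
shift mm [ 0.6 -0.7  1.1] twist -0.005
```

View pics/f_wrist.png

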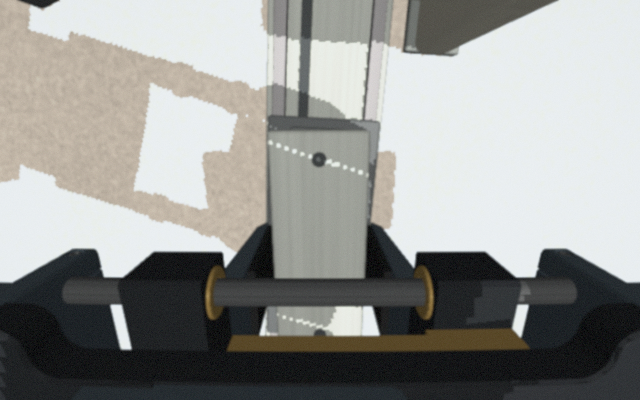

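The jaws are shut on the plate with an opening of 53.7 mm. Now I lift slowly.

Request:
servo_tool([
  {"x": 0, "y": 0, "twist": 0, "z": -3, "claw": -0.2},
  {"x": 0, "y": 0, "twist": 0, "z": -8, "claw": -0.2},
  {"x": 0, "y": 0, "twist": 0, "z": -20, "claw": -0.2},
  {"x": 0, "y": 0, "twist": 0, "z": -30, "claw": -0.2},
  {"x": 0, "y": 0, "twist": 0, "z": 0, "claw": -0.2},
], newtons=20)

```text
clock: 6.1
position: [0.5819, -0.2055, 0.1923]
tcp_rot: [0.002, 0.75, 0.662, 0.001]
force: [0.3, 0.2, -2.7]
opening: 0.0536
```

```bash
python3 - <<'E'
from h import *
s=env.sense();c=eyes.camera("wrist");cv2.imwrite("pics/g_wrist.png",c["img"]);np.save("g_T.npy",wristT(c,s))
cv2.imwrite("pics/g_scene.png",cv2.resize(eyes.camera("scene")["img"][130:290,160:400],None,fx=3.3,fy=3.3))
go(.4532,.3091,.25,-.120,s)
E
```

```text
t 6.1 pos [ 0.5819 -0.2055  0.1923] yang -0.125 F [ 0.3  0.2 -2.7] open 0.0536
shift mm [ 494.5 -191.6  -59.1] twist -0.005
```

View pics/g_wrist.png

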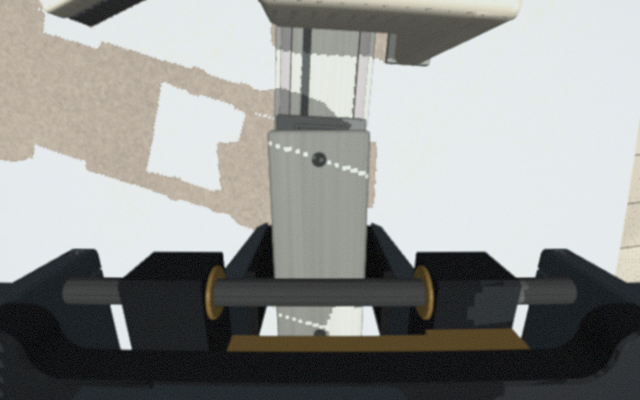

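View pics/g_scene.png

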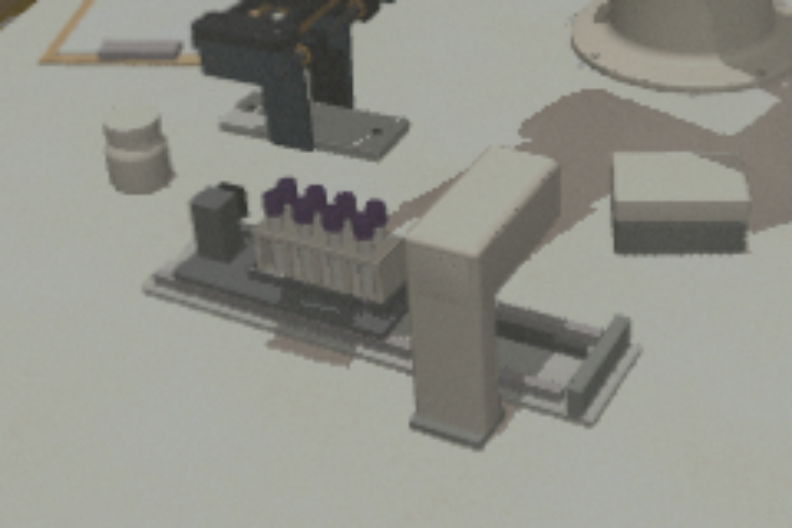

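Request:
servo_tool([
  {"x": 0, "y": 0, "twist": 0, "z": -30, "claw": -0.2},
  {"x": 15, "y": -6, "twist": 0, "z": -45, "claw": -0.2},
  {"x": 35, "y": -13, "twist": 0, "z": -15, "claw": -0.2},
  {"x": 45, "y": -18, "twist": 0, "z": 0, "claw": -0.2},
  {"x": 45, "y": -18, "twist": 0, "z": 0, "claw": -0.2},
])

```text
clock: 6.82
position: [0.5427, -0.0579, 0.2789]
tcp_rot: [-0.001, 0.75, 0.661, -0.0]
force: [0.8, 0.8, -1.7]
opening: 0.0538
```

Request:
servo_tool([
  {"x": 50, "y": -20, "twist": 0, "z": 0, "claw": -0.2},
  {"x": 50, "y": -20, "twist": 0, "z": 0, "claw": -0.2},
  {"x": 50, "y": -19, "twist": 0, "z": 0, "claw": -0.2},
  {"x": 50, "y": -19, "twist": 0, "z": 0, "claw": -0.2},
  {"x": 50, "y": -19, "twist": 0, "z": 0, "claw": -0.2},
])

```text
clock: 7.45
position: [0.4775, 0.2024, 0.2789]
tcp_rot: [-0.0, 0.75, 0.662, -0.001]
force: [1.3, -0.6, -1.4]
opening: 0.0537
```

Request:
servo_tool([
  {"x": 45, "y": -17, "twist": 0, "z": 0, "claw": -0.2},
  {"x": 30, "y": -11, "twist": 0, "z": 0, "claw": -0.2},
  {"x": 15, "y": -6, "twist": -0.1, "z": 0, "claw": -0.2},
  {"x": 0, "y": 0, "twist": -0.14, "z": 0, "claw": -0.2},
  {"x": 0, "y": 0, "twist": -0.14, "z": 0, "claw": -0.2},
])

```text
clock: 8.07
position: [0.4554, 0.2945, 0.2786]
tcp_rot: [-0.0, 0.609, 0.793, -0.001]
force: [-0.3, -0.2, -2.5]
opening: 0.0539
```

```bash
python3 - <<'E'
from h import *
s=env.sense()
go(.4532,.3091,.14,.2577,s)
c=eyes.camera("wrist");cv2.imwrite("pics/h_wrist.png",c["img"])
im=cv2.imread("pics/g_wrist.png")
# hole in tool frame
g=255-cv2.cvtColor(im,cv2.COLOR_BGR2GRAY).astype(float);u,v=319,159
w=g[v-7:v+8,u-7:u+8];w=np.clip(w-np.median(w)-25,0,None);yy,xx=np.mgrid[v-7:v+8,u-7:u+8]
p=((w*xx).sum()/w.sum(),(w*yy).sum()/w.sum())
T=np.linalg.inv(c["tool_from_camera"])
print(p,pw(c,[p,(269.5,131),(368.5,131)],.009,T))
E
```

```text
t 8.07 pos [0.4554 0.2945 0.2786] yang 0.2602 F [-0.3 -0.2 -2.5] open 0.0539
shift mm [ 14.8   1.9 138.6] twist 0.0025
(np.float64(318.42857142857144), np.float64(158.85714285714286)) [[ 0.05575887 -0.00036033  0.009     ]
 [ 0.0701633  -0.0255162   0.009     ]
 [ 0.07012643  0.02542324  0.009     ]]
```

View pics/h_wrist.png

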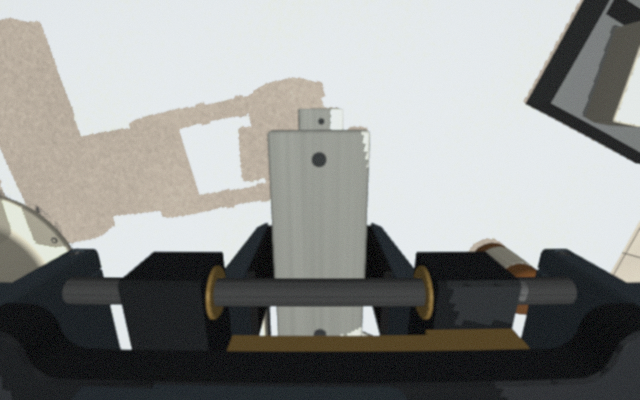

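Request:
servo_tool([
  {"x": 7, "y": 1, "twist": 0, "z": 35, "claw": -0.2},
  {"x": 7, "y": 1, "twist": 0, "z": 50, "claw": -0.2},
  {"x": 0, "y": 0, "twist": 0, "z": 50, "claw": -0.2},
  {"x": 0, "y": 0, "twist": 0, "z": 35, "claw": -0.2},
  {"x": 0, "y": 0, "twist": 0, "z": 10, "claw": -0.2},
])

```text
clock: 8.75
position: [0.453, 0.3077, 0.0975]
tcp_rot: [-0.001, 0.612, 0.791, -0.002]
force: [-0.3, 0.3, -1.8]
opening: 0.0539
```

Request:
servo_tool([
  {"x": 0, "y": 0, "twist": 0, "z": 0, "claw": -0.2},
  {"x": 0, "y": 0, "twist": 0, "z": 0, "claw": -0.2},
])

```text
clock: 9.0
position: [0.4552, 0.3089, 0.1012]
tcp_rot: [0.0, 0.612, 0.791, 0.001]
force: [1.1, -0.4, -1.6]
opening: 0.0539
```

```bash
python3 - <<'E'
from h import *
s=env.sense()
go(.4532,.3091,.064,.2577,s)
c=eyes.camera("wrist");cv2.imwrite("pics/i_wrist.png",c["img"])
E
```

```text
t 9.0 pos [0.4552 0.3089 0.1012] yang 0.2545 F [ 1.1 -0.4 -1.6] open 0.0539
shift mm [ 0.7 -1.9 37.2] twist -0.0032
```

View pics/i_wrist.png

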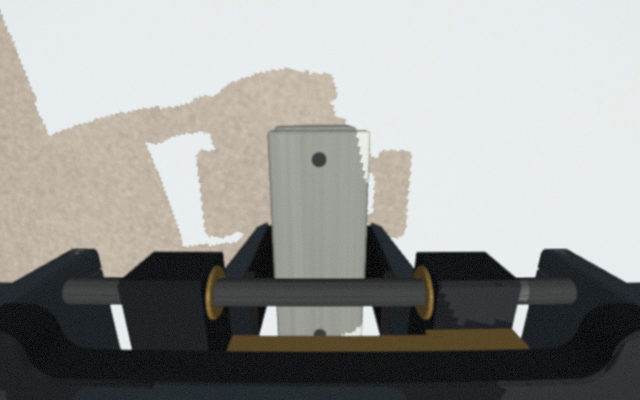

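Request:
servo_tool([
  {"x": 0, "y": -1.5, "twist": 0, "z": 14, "claw": -0.2},
  {"x": 0, "y": 0, "twist": 0, "z": 11, "claw": -0.2},
  {"x": 0, "y": 0, "twist": 0, "z": 5, "claw": -0.2},
  {"x": 0, "y": 0, "twist": 0, "z": 0, "claw": -0.2},
  {"x": 0, "y": 0, "twist": 0, "z": 0, "claw": -0.2},
])

```text
clock: 9.68
position: [0.4531, 0.3082, 0.07]
tcp_rot: [0.0, 0.611, 0.791, 0.0]
force: [-0.0, -0.8, -1.1]
opening: 0.0541
```

Request:
servo_tool([
  {"x": 0, "y": 0, "twist": 0, "z": 3, "claw": -0.2},
  {"x": 0, "y": 0, "twist": 0, "z": 0, "claw": -0.2},
  {"x": 0, "y": 0, "twist": 0, "z": 0, "claw": -0.2},
])

```text
clock: 10.05
position: [0.453, 0.3082, 0.067]
tcp_rot: [0.0, 0.611, 0.791, 0.0]
force: [0.2, -0.6, -2.7]
opening: 0.0538
```

Request:
servo_tool([
  {"x": 0, "y": 0, "twist": 0, "z": 2, "claw": -0.2},
  {"x": 0, "y": 0, "twist": 0, "z": 0, "claw": -0.2},
  {"x": 0, "y": 0, "twist": 0, "z": 0, "claw": -0.2},
])

```text
clock: 10.42
position: [0.453, 0.3081, 0.0649]
tcp_rot: [0.0, 0.611, 0.791, -0.0]
force: [-0.4, 0.7, -1.8]
opening: 0.054
```

```bash
python3 - <<'E'
from h import *
go(.4532,.3091,.064,.2577)
c=eyes.camera("wrist");cv2.imwrite("pics/j_wrist.png",c["img"])
E
```

```text
t 10.43 pos [0.453  0.3081 0.0649] yang 0.2551 F [-0.4  0.7 -1.8] open 0.054
shift mm [0.9 0.4 0.9] twist -0.0026
```

View pics/j_wrist.png

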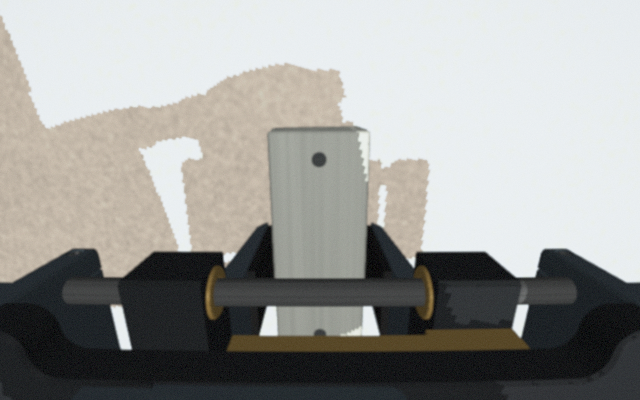

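Aligned with the pile, with no contact yet. I'll step down in small moves until it touches.

Request:
servo_tool([
  {"x": 0, "y": 0, "twist": 0, "z": 0.8, "claw": -0.2},
  {"x": 0, "y": 0, "twist": 0, "z": 0, "claw": -0.2},
  {"x": 0, "y": 0, "twist": 0, "z": 0, "claw": -0.2},
])

```text
clock: 10.85
position: [0.453, 0.3082, 0.0641]
tcp_rot: [0.0, 0.611, 0.791, 0.0]
force: [0.3, 0.5, -1.1]
opening: 0.054
```

Request:
servo_tool([
  {"x": 0, "y": 0, "twist": 0, "z": 0.6, "claw": -0.2},
  {"x": 0, "y": 0, "twist": 0, "z": 0, "claw": -0.2},
  {"x": 0, "y": 0, "twist": 0, "z": 0, "claw": -0.2},
])

```text
clock: 11.22
position: [0.4532, 0.3082, 0.064]
tcp_rot: [0.0, 0.611, 0.791, 0.0]
force: [-1.5, -1.6, 8.6]
opening: 0.0533
```

Contact: the force is +8.6 N. I ease off slightly, then open.

Request:
servo_tool([
  {"x": 0, "y": 0, "twist": 0, "z": -0.4, "claw": -0.2},
  {"x": 0, "y": 0, "twist": 0, "z": 0, "claw": -0.2},
  {"x": 0, "y": 0, "twist": 0, "z": 0, "claw": 0.35},
  {"x": 0, "y": 0, "twist": 0, "z": 0, "claw": 0.6},
  {"x": 0, "y": 0, "twist": 0, "z": 0, "claw": 1},
])

```text
clock: 11.85
position: [0.4529, 0.3081, 0.0638]
tcp_rot: [-0.0, 0.611, 0.791, -0.0]
force: [0.9, -0.4, -0.9]
opening: 0.0789
```

Request:
servo_tool([
  {"x": 0, "y": 0, "twist": 0, "z": 0, "claw": 1},
  {"x": 0, "y": 0, "twist": 0, "z": 0, "claw": 1},
  {"x": 0, "y": 0, "twist": 0, "z": -5, "claw": 1},
  {"x": 0, "y": 0, "twist": 0, "z": -20, "claw": 1},
  {"x": 0, "y": 0, "twist": 0, "z": -50, "claw": 1},
])

```text
clock: 12.48
position: [0.4519, 0.3075, 0.1385]
tcp_rot: [-0.001, 0.611, 0.791, -0.002]
force: [0.9, -0.3, 0.1]
opening: 0.0911
```

Request:
servo_tool([
  {"x": 0, "y": 0, "twist": 0, "z": -55, "claw": 1},
  {"x": 0, "y": 0, "twist": 0, "z": -55, "claw": 1},
  {"x": 0, "y": 0, "twist": 0, "z": -50, "claw": 1},
  {"x": 0, "y": 0, "twist": 0, "z": 0, "claw": 1},
])

```text
clock: 12.98
position: [0.4544, 0.3089, 0.303]
tcp_rot: [0.001, 0.611, 0.791, 0.003]
force: [0.3, 0.9, -1.5]
opening: 0.0911
```

```bash
python3 - <<'E'
from h import *
s=env.sense()
go(.54,-.31,.30,-.175,s)
c=eyes.camera("wrist");im=c["img"];cv2.imwrite("pics/k_wrist.png",im);T=wristT(c,s);np.save("k_T.npy",T)
E
```

```text
t 12.97 pos [0.4544 0.3089 0.303 ] yang 0.255 F [ 0.3  0.9 -1.5] open 0.0911
shift mm [-620.5  -73.3    1.5] twist 0.43
```

View pics/k_wrist.png

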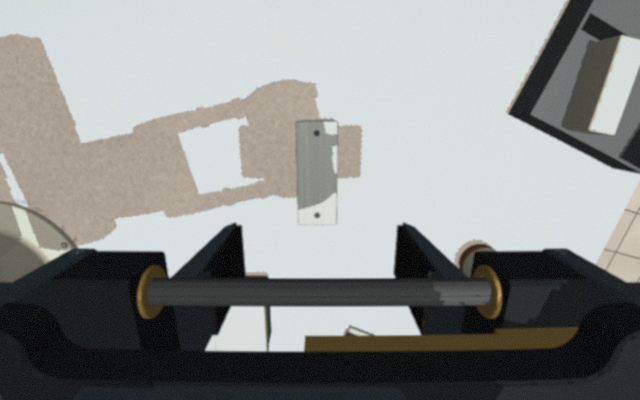

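The plate lies on the pile, with its holes at (317,133) and (317,215). I'll check that numerically while moving on to the grip post.

```bash
python3 - <<'E'
from h import *
c=eyes.camera("wrist");T=np.load("k_T.npy");im=cv2.imread("pics/k_wrist.png")
g=255-cv2.cvtColor(im,cv2.COLOR_BGR2GRAY).astype(float);P=[]
for u,v in((317,133),(317,215)):
    w=g[v-5:v+6,u-5:u+6];w=np.clip(w-np.median(w)-15,0,None);yy,xx=np.mgrid[v-5:v+6,u-5:u+6]
    P.append(((w*xx).sum()/w.sum(),(w*yy).sum()/w.sum()))
h=pw(c,P,.055,T);d=h[0]-h[1];print(h.mean(0),np.linalg.norm(d),np.arctan2(-d[0],d[1]))
E
```

```text
[0.45280286 0.30848946 0.055     ] 0.10993809435581506 0.25760321498730526
```

Request:
servo_tool([
  {"x": -40, "y": -5, "twist": 0, "z": 0, "claw": 1},
  {"x": -60, "y": -7, "twist": 0, "z": 0, "claw": 1},
  {"x": -60, "y": -7, "twist": 0, "z": 0, "claw": 1},
  {"x": -60, "y": -7, "twist": 0, "z": 0, "claw": 1},
  {"x": -60, "y": -7, "twist": 0, "z": 0, "claw": 1},
])

```text
clock: 13.7
position: [0.4909, 0.027, 0.2975]
tcp_rot: [-0.001, 0.611, 0.791, -0.001]
force: [0.6, -1.1, 0.1]
opening: 0.0912
```

Request:
servo_tool([
  {"x": -60, "y": -7, "twist": 0, "z": 0, "claw": 1},
  {"x": -60, "y": -7, "twist": 0, "z": 0, "claw": 1},
  {"x": -60, "y": -7, "twist": 0, "z": 0, "claw": 1},
  {"x": -60, "y": -7, "twist": 0, "z": 0, "claw": 1},
  {"x": -60, "y": -7, "twist": 0, "z": 0, "claw": 1},
])

```text
clock: 14.32
position: [0.5328, -0.272, 0.2972]
tcp_rot: [-0.001, 0.612, 0.791, -0.0]
force: [0.7, 0.6, 1.3]
opening: 0.091
```

Request:
servo_tool([
  {"x": -40, "y": -5, "twist": 0, "z": 0, "claw": 1},
  {"x": 0, "y": 0, "twist": 0.14, "z": 0, "claw": 1},
  {"x": 0, "y": 0, "twist": 0.15, "z": 0, "claw": 1},
  {"x": 0, "y": 0, "twist": 0.14, "z": 0, "claw": 1},
  {"x": 0, "y": 0, "twist": 0, "z": 0, "claw": 1},
])

```text
clock: 14.95
position: [0.5382, -0.3099, 0.2973]
tcp_rot: [-0.001, 0.766, 0.643, -0.0]
force: [-0.7, 0.2, 0.7]
opening: 0.0913
```

```bash
python3 - <<'E'
from h import *
s=env.sense()
go(.56,-.31,.30,-.175,s)
c=eyes.camera("wrist");im=c["img"];cv2.imwrite("pics/l_wrist.png",im);T=wristT(c,s);np.save("l_T.npy",T)
E
```

```text
t 14.95 pos [ 0.5382 -0.3099  0.2973] yang -0.1744 F [-0.7  0.2  0.7] open 0.0913
shift mm [ 3.7 21.5 -2.7] twist 0.0006
```

View pics/l_wrist.png

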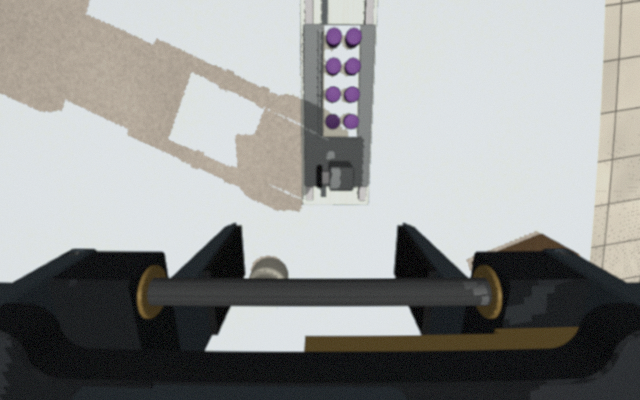

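```bash
python3 - <<'E'
import cv2
im=cv2.imread("pics/l_wrist.png")
a=cv2.resize(im[120:215,290:385],None,fx=6,fy=6,interpolation=cv2.INTER_CUBIC);cv2.imwrite("pics/l_z.png",cv2.convertScaleAbs(a,alpha=1.4))
E
```

```text
(no output)
```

View pics/l_z.png

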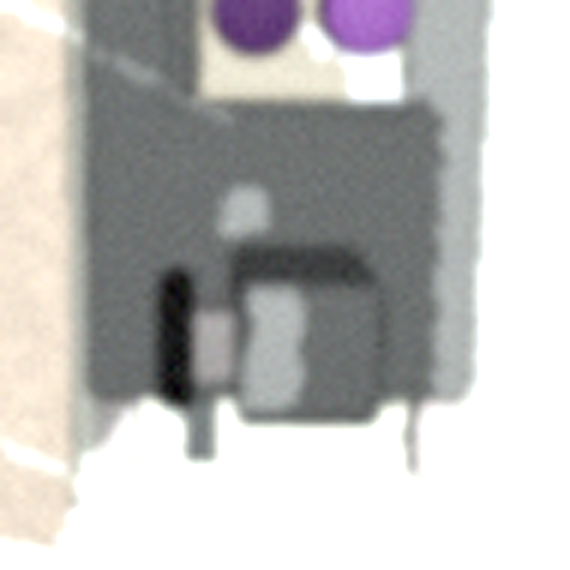

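```bash
python3 - <<'E'
from h import *
c=eyes.camera("wrist");T=np.load("l_T.npy")
z=lambda a:(np.array(a)+.5)/6-.5+[290,120]
P=pw(c,[z(p) for p in((240,283),(380,283),(378,420),(240,420))],.086,T)
B=pw(c,[z(p) for p in((162,272),(190,272),(190,400),(162,400))],.080,T)
D=pw(c,[z(p) for p in((88,395),(470,400))],.03,T)
L=pw(c,[z(p) for p in((72,490),)],.0,T)
y=-.175; ex=np.array([np.cos(y),np.sin(y)]);ey=np.array([-np.sin(y),np.cos(y)])
o=np.array([.553,-.365])
for n,q in(("post",P),("btn",B),("deck",D)):
    print(n,q[:,:2].round(4).tolist(),"rail xy",np.c_[(q[:,:2]-o)@ex,(q[:,:2]-o)@ey].round(4).tolist())
x0=((B[[0,3],:2]-o)@ex).mean();x1=((P[[1,2],:2]-o)@ex).mean();ym=((P[:,:2]-o)@ey).mean();yb=((B[:,:2]-o)@ey).mean()
print("width",x1-x0,"y",ym,yb)
for xm in((x0+x1)/2,x1-.019):
  G=o+ex*xm+ey*ym;print("grip",G)
go(*G,.16,-.175)
E
```

```text
post [[0.5533, -0.2948], [0.5807, -0.2996], [0.5762, -0.3272], [0.5487, -0.3223]] rail xy [[-0.0119, 0.0692], [0.0159, 0.0692], [0.0163, 0.0413], [-0.0116, 0.0413]]
btn [[0.5382, -0.2909], [0.5438, -0.2918], [0.5392, -0.3179], [0.5336, -0.3169]] rail xy [[-0.0274, 0.0704], [-0.0218, 0.0704], [-0.0217, 0.044], [-0.0275, 0.044]]
deck [[0.5143, -0.3241], [0.6018, -0.3407]] rail xy [[-0.0452, 0.0335], [0.0438, 0.0324]]
width 0.043557873560013366 y 0.05524747547743407 0.05722305630417804
grip [ 0.55702015 -0.30960641]
grip [ 0.55975664 -0.31009025]
t 15.05 pos [ 0.5384 -0.31    0.2979] yang -0.1715 F [ 0.4 -0.1 -0.4] open 0.0915
shift mm [  3.5  21.3 137.9] twist 0.0035
```

Request:
servo_tool([
  {"x": 4, "y": 21, "twist": 0.003, "z": 30, "claw": 1},
  {"x": 0, "y": 0, "twist": 0, "z": 55, "claw": 1},
  {"x": 0, "y": 0, "twist": 0, "z": 50, "claw": 1},
  {"x": 0, "y": 0, "twist": 0, "z": 3, "claw": 1},
  {"x": 0, "y": 0, "twist": 0, "z": 0, "claw": 1},
])

```text
clock: 15.68
position: [0.5607, -0.3103, 0.1623]
tcp_rot: [0.001, 0.767, 0.642, 0.0]
force: [-0.6, 0.3, 0.6]
opening: 0.0915
```

```bash
python3 - <<'E'
from h import *
s=env.sense()
go(.5598,-.3101,.065,-.175,s)
c=eyes.camera("wrist");im=c["img"];cv2.imwrite("pics/m_wrist.png",im);T=wristT(c,s);np.save("m_T.npy",T)
E
```

```text
t 15.68 pos [ 0.5607 -0.3103  0.1623] yang -0.1768 F [-0.6  0.3  0.6] open 0.0915
shift mm [ 0.1 -1.1 97.3] twist -0.0018
```

View pics/m_wrist.png

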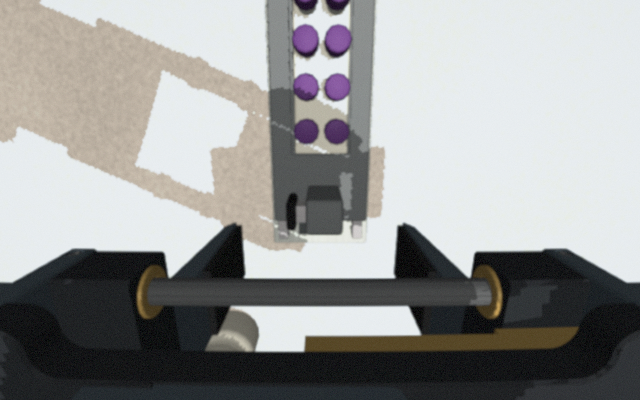

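The post spans columns 305–343 and the button starts at 287, so both sit between the jaws. Descending.

Request:
servo_tool([
  {"x": 0, "y": -0.5, "twist": 0, "z": 30, "claw": 1},
  {"x": 0, "y": 0, "twist": 0, "z": 35, "claw": 1},
  {"x": 0, "y": 0, "twist": 0, "z": 24, "claw": 1},
  {"x": 0, "y": 0, "twist": 0, "z": 8, "claw": 1},
  {"x": 0, "y": 0, "twist": 0, "z": 0, "claw": 1},
])

```text
clock: 16.35
position: [0.5603, -0.3103, 0.0652]
tcp_rot: [0.001, 0.767, 0.642, 0.0]
force: [-0.1, 0.3, 0.8]
opening: 0.0912
```

Request:
servo_tool([
  {"x": 0, "y": 0, "twist": 0, "z": 0, "claw": 0.2},
  {"x": 0, "y": 0, "twist": 0, "z": 0, "claw": 0.1},
  {"x": 0, "y": 0, "twist": 0, "z": 0, "claw": -0.1},
  {"x": 0, "y": 0, "twist": 0, "z": 0, "claw": -0.4},
  {"x": 0, "y": 0, "twist": 0, "z": 0, "claw": -0.4},
], newtons=22)

```text
clock: 16.98
position: [0.5589, -0.3096, 0.0639]
tcp_rot: [-0.001, 0.767, 0.642, -0.0]
force: [-8.4, 0.1, 6.2]
opening: 0.0438
```

Request:
servo_tool([
  {"x": 0, "y": 0, "twist": 0, "z": 0, "claw": -0.4},
  {"x": 0, "y": 0, "twist": 0, "z": 0, "claw": -0.4},
])

```text
clock: 17.23
position: [0.5608, -0.3101, 0.0639]
tcp_rot: [0.001, 0.767, 0.641, 0.001]
force: [9.4, 0.2, -4.2]
opening: 0.0377
```

```bash
python3 - <<'E'
from h import *
s=env.sense()
go(.5598,-.3101,.065,-.175,s)
c=eyes.camera("wrist");im=c["img"];cv2.imwrite("pics/n_wrist.png",im)
E
```

```text
t 17.23 pos [ 0.5608 -0.3101  0.0639] yang -0.178 F [ 9.4  0.2 -4.2] open 0.0377
shift mm [-0.2 -1.  -1.1] twist -0.003
```

View pics/n_wrist.png

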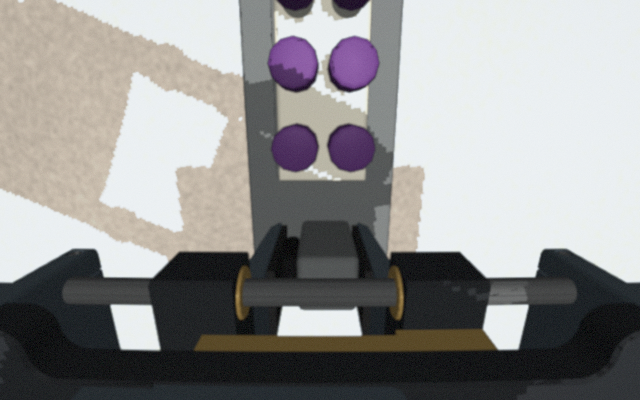

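The opening is 37.7 mm, so the button is fully in. I start the slide gently.

Request:
servo_tool([
  {"x": 0, "y": 0, "twist": 0, "z": 0, "claw": -0.4},
  {"x": 2, "y": 0, "twist": 0, "z": 0, "claw": -0.4},
  {"x": 4, "y": 0, "twist": 0, "z": 0, "claw": -0.4},
  {"x": 6, "y": 0, "twist": 0, "z": 0, "claw": -0.4},
  {"x": 8, "y": 0, "twist": 0, "z": 0, "claw": -0.4},
], newtons=25)

```text
clock: 17.9
position: [0.5644, -0.2908, 0.064]
tcp_rot: [0.001, 0.767, 0.641, 0.0]
force: [9.0, -3.2, -5.5]
opening: 0.0375
```

```bash
python3 - <<'E'
from h import *
s=env.sense()
go(.5605+.125*.174,-.3103+.125*.985,.0645,-.175,s)
c=eyes.camera("wrist");im=c["img"];cv2.imwrite("pics/o_wrist.png",im)
E
```

```text
t 17.9 pos [ 0.5644 -0.2908  0.064 ] yang -0.1783 F [ 9.  -3.2 -5.5] open 0.0375
shift mm [105.1  -0.8  -0.6] twist -0.0033
```

View pics/o_wrist.png

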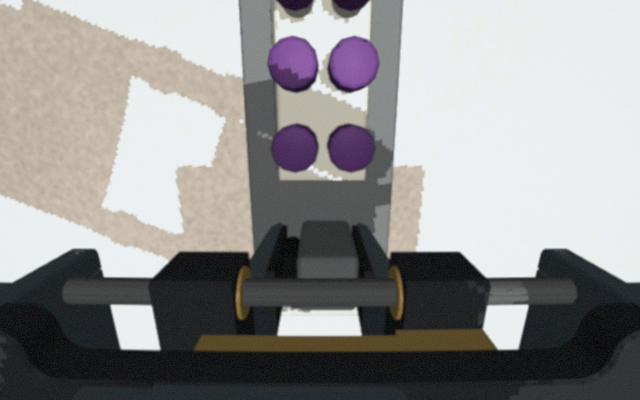

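Request:
servo_tool([
  {"x": 8, "y": 0.4, "twist": 0, "z": 0.3, "claw": -0.4},
  {"x": 9, "y": 0.4, "twist": 0, "z": 0.3, "claw": -0.4},
  {"x": 9, "y": 0, "twist": 0, "z": 0, "claw": -0.4},
  {"x": 9, "y": 0, "twist": 0, "z": 0, "claw": -0.4},
  {"x": 9, "y": 0, "twist": 0, "z": 0, "claw": -0.4},
])

```text
clock: 18.58
position: [0.5723, -0.2471, 0.0639]
tcp_rot: [0.001, 0.767, 0.641, 0.0]
force: [1.0, -3.2, 7.8]
opening: 0.0376
```

Request:
servo_tool([
  {"x": 9, "y": 0, "twist": 0, "z": 0, "claw": -0.4},
  {"x": 9, "y": 0, "twist": 0, "z": 0, "claw": -0.4},
  {"x": 9, "y": 0, "twist": 0, "z": 0, "claw": -0.4},
  {"x": 9, "y": 0, "twist": 0, "z": 0, "claw": -0.4},
  {"x": 6, "y": 0, "twist": 0, "z": 0, "claw": -0.4},
])

```text
clock: 19.2
position: [0.5797, -0.2056, 0.0639]
tcp_rot: [0.001, 0.767, 0.642, 0.0]
force: [0.1, -1.9, 7.1]
opening: 0.0371
```

```bash
python3 - <<'E'
from h import *
s=env.sense()
go(.5605+.125*.174,-.3103+.125*.985,.0645,-.175,s)
E
```

```text
t 19.2 pos [ 0.5797 -0.2056  0.0639] yang -0.1778 F [ 0.1 -1.9  7.1] open 0.0371
shift mm [18.6 -0.8 -0.6] twist -0.0028
```

Request:
servo_tool([
  {"x": 5, "y": 0, "twist": 0, "z": -0.3, "claw": -0.4},
  {"x": 4, "y": 0, "twist": 0, "z": 0, "claw": -0.4},
  {"x": 4, "y": 0, "twist": 0, "z": 0, "claw": -0.4},
  {"x": 3, "y": 0, "twist": 0, "z": 0, "claw": -0.4},
  {"x": 1, "y": 0, "twist": 0, "z": 0, "claw": -0.4},
])

```text
clock: 19.82
position: [0.5827, -0.189, 0.064]
tcp_rot: [0.001, 0.767, 0.641, 0.0]
force: [3.6, -3.0, 4.3]
opening: 0.0374
```

Request:
servo_tool([
  {"x": 1, "y": 0, "twist": 0, "z": 0, "claw": -0.4},
  {"x": 1, "y": 0, "twist": 0, "z": 0, "claw": -0.4},
  {"x": 0, "y": 0, "twist": 0, "z": 0, "claw": -0.4},
])

```text
clock: 20.2
position: [0.5831, -0.1871, 0.064]
tcp_rot: [0.0, 0.767, 0.641, 0.0]
force: [3.7, -0.8, 6.4]
opening: 0.0376
```

Request:
servo_tool([
  {"x": 0.7, "y": 0, "twist": 0, "z": 0, "claw": -0.4},
  {"x": 0.6, "y": 0, "twist": 0, "z": 0, "claw": -0.4},
  {"x": 0, "y": 0, "twist": 0, "z": 0, "claw": -0.4},
])

```text
clock: 20.58
position: [0.5831, -0.1869, 0.0639]
tcp_rot: [0.001, 0.767, 0.641, -0.0]
force: [0.9, -12.3, 5.0]
opening: 0.0378
```

```bash
python3 - <<'E'
from h import *
s=env.sense()
go(.5605+.125*.174,-.3103+.125*.985,.0645,-.175,s)
c=eyes.camera("wrist");im=c["img"];cv2.imwrite("pics/p_wrist.png",im)
cv2.imwrite("pics/p_scene.png",cv2.resize(eyes.camera("scene")["img"][130:290,160:400],None,fx=3.3,fy=3.3))
E
```

```text
t 20.57 pos [ 0.5831 -0.1869  0.0639] yang -0.1781 F [  0.9 -12.3   5. ] open 0.0378
shift mm [-0.4 -0.8 -0.6] twist -0.0031
```

View pics/p_scene.png

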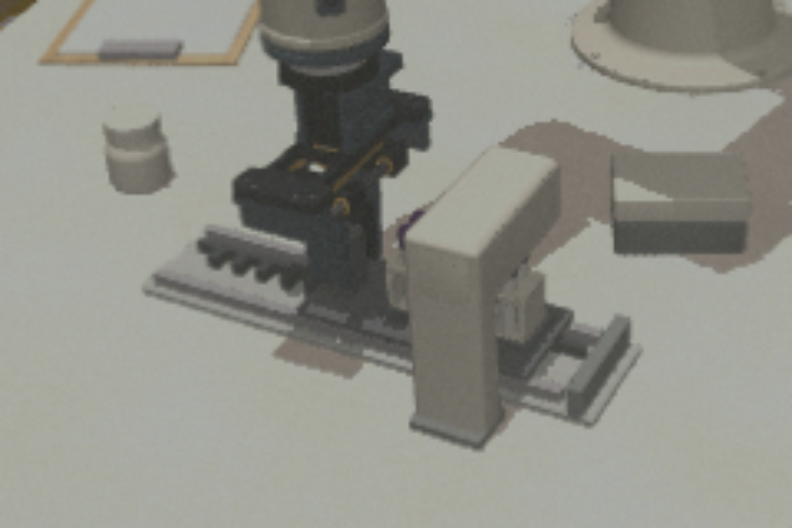

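It is against the stop: 12 N opposing after 125 mm of travel. I let go here and watch the opening.

Request:
servo_tool([
  {"x": -0.5, "y": 0, "twist": 0, "z": 0, "claw": -0.4},
  {"x": 0, "y": 0, "twist": 0, "z": 0, "claw": 0.1},
  {"x": 0, "y": 0, "twist": 0, "z": 0, "claw": 0.5},
  {"x": 0, "y": 0, "twist": 0, "z": 0, "claw": 1},
  {"x": 0, "y": 0, "twist": 0, "z": 0, "claw": 1},
])

```text
clock: 21.3
position: [0.5828, -0.1861, 0.0636]
tcp_rot: [0.0, 0.767, 0.641, 0.0]
force: [0.8, -0.6, -0.0]
opening: 0.0751
```

Request:
servo_tool([
  {"x": 0, "y": 0, "twist": 0, "z": 0, "claw": 1},
  {"x": 0, "y": 0, "twist": 0, "z": 0, "claw": 1},
  {"x": 0, "y": 0, "twist": 0, "z": -15, "claw": 1},
  {"x": 0, "y": 0, "twist": 0, "z": -30, "claw": 1},
  {"x": 0, "y": 0, "twist": 0, "z": -30, "claw": 1},
])

```text
clock: 21.92
position: [0.5827, -0.1862, 0.1404]
tcp_rot: [0.0, 0.767, 0.641, 0.0]
force: [-0.1, 0.1, -0.1]
opening: 0.0914
```

Request:
servo_tool([
  {"x": -20, "y": 0, "twist": 0, "z": -40, "claw": 1},
  {"x": -40, "y": 0, "twist": 0, "z": -40, "claw": 1},
  {"x": -40, "y": 0, "twist": 0, "z": -40, "claw": 1},
  {"x": 0, "y": 0, "twist": 0, "z": -35, "claw": 1},
  {"x": 0, "y": 0, "twist": 0, "z": 0, "claw": 1},
])

```text
clock: 22.55
position: [0.5657, -0.2856, 0.2976]
tcp_rot: [0.003, 0.767, 0.641, 0.001]
force: [0.5, 0.1, -0.3]
opening: 0.0909
```

```bash
python3 - <<'E'
from h import *
s=env.sense()
go(.5605,-.31,.30,-.175,s)
c=eyes.camera("wrist");im=c["img"];cv2.imwrite("pics/q_wrist.png",im);np.save("q_T.npy",wristT(c,s))
cv2.imwrite("pics/q_scene.png",cv2.resize(eyes.camera("scene")["img"][130:290,160:400],None,fx=3.3,fy=3.3))
cv2.imwrite("pics/q_top.png",cv2.resize(eyes.camera("top")["img"][130:230,275:425],None,fx=5.3,fy=5.3))
E
```

```text
t 22.55 pos [ 0.5657 -0.2856  0.2976] yang -0.1788 F [ 0.5  0.1 -0.3] open 0.0909
shift mm [-24.9  -0.8  -2.4] twist -0.0038
```

View pics/q_wrist.png

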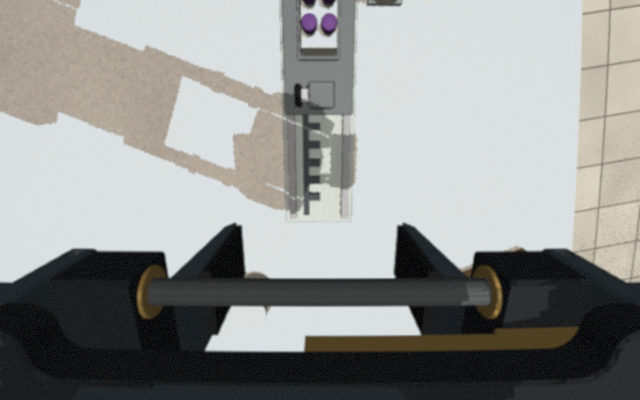

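View pics/q_scene.png

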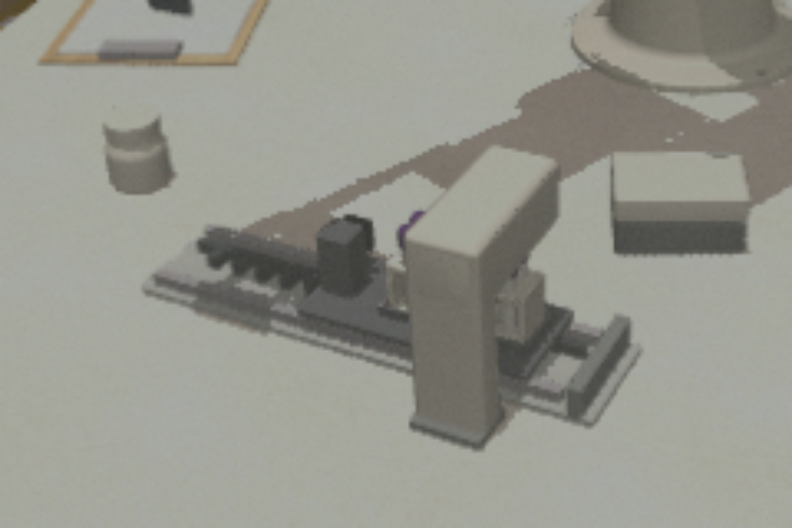

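View pics/q_top.png

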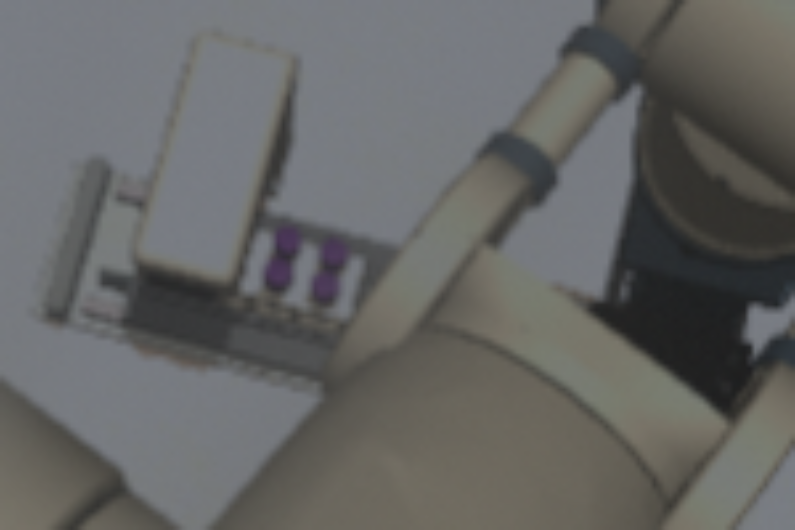

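```bash
python3 - <<'E'
from h import *
c=eyes.camera("wrist")
im=cv2.imread("pics/q_wrist.png")
a=cv2.resize(im[40:140,270:370],None,fx=6,fy=6,interpolation=cv2.INTER_CUBIC);cv2.imwrite("pics/q_z.png",cv2.convertScaleAbs(a,alpha=1.2))
E
```

```text
(no output)
```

View pics/q_z.png

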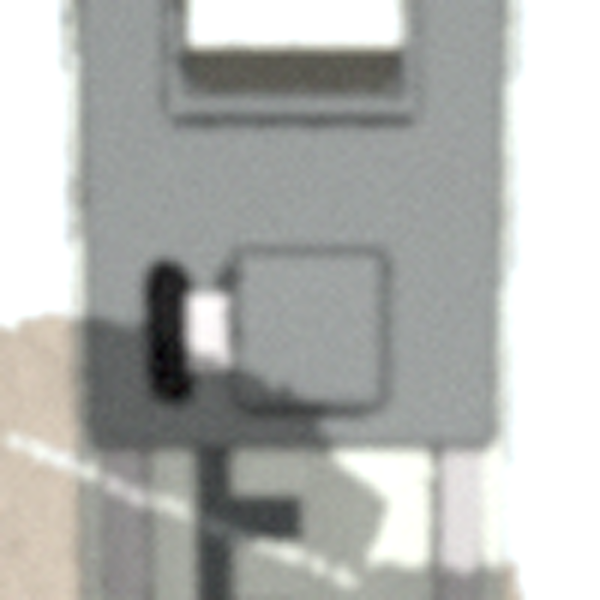

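```bash
python3 - <<'E'
from h import *
c=eyes.camera("wrist");T=np.load("q_T.npy")
z=lambda a:(np.array(a)+.5)/6-.5+[270,40]
P=pw(c,[z(p) for p in((238,247),(386,250),(386,408),(240,408))],.086,T)
B=pw(c,[z(p) for p in((148,265),(188,265),(188,400),(150,400))],.080,T)
D=pw(c,[z(p) for p in((90,446),(490,446))],.03,T)
y=-.175; ex=np.array([np.cos(y),np.sin(y)]);ey=np.array([-np.sin(y),np.cos(y)])
o=np.array([.553,-.365])
for n,q in(("post",P),("btn",B),("deck",D)):
    print(n,np.c_[(q[:,:2]-o)@ex,(q[:,:2]-o)@ey].round(4).tolist())
E
```

```text
post [[-0.0103, 0.1935], [0.017, 0.1929], [0.0173, 0.1648], [-0.0103, 0.1649]]
btn [[-0.0274, 0.191], [-0.0199, 0.191], [-0.0204, 0.1665], [-0.0277, 0.1666]]
deck [[-0.0445, 0.1579], [0.0431, 0.1575]]
```

The carriage moved 124–125 mm and the button sits at its original "out" position, -27.5 mm in rail x. The rack is level in its tray. Handing in.

```bash
python3 - <<'E'
from plant import env
print(env.finish_job(), env.sense()["clock"])
E
```

```text
the job is handed in; nothing more can be done
the job is handed in; nothing more can be done
```

I moved the plate from the rack to the pile, then slid the carriage home with its button held in and let go. The job was handed in at about 23 s, well inside the 61 s limit; no verdict is reported.

**Plate:** I gripped it across its 54 mm width and lowered it onto the pile until it just touched (8.6 N). A wrist picture afterwards put it about 0.7 mm and less than 0.01 rad from where I had measured the pile's top plate. I did not photograph the pile again after that, as the arm did not go back to it.

**Carriage:** The jaws closed to 37.7 mm, which means the button was fully in, and stayed at 37–38 mm for the whole slide. I stopped at 125 mm when 12 N pushed back from the stop, then let go.

**Last checks:**
- **Travel:** the pictures gave 124.8 mm from the deck edge but 123.8 mm from the post. They differ by 1 mm, within camera accuracy.
- **Button:** it was back at its original "out" position.
- **Rack:** it looked upright and seated in its tray; I judged this by eye and did not measure it.
- **Jar and tip box:** they looked unmoved in the final scene view.
- **Bottle:** I did not check it in a final picture, but the arm stayed well away from it.

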